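Hang the graduated gauge plate on its keyhole stud

ROBOT

A 6-joint arm with a two-finger parallel gripper is mounted at the origin on a cart in front of the work surface, level with it; the furniture and walls round the work are solid. World frame = base frame: x ahead of the robot, y to its left, z up, the work surface at z = 0. Lengths are in m, angles in rad, forces in N, time in s.
With the tool pointing down it reaches from about 0.225 to 0.875 m from the base axis. Payload 3.4 kg.
Tool frame: the origin (TCP) lies midway between the tips of the shut fingers; the grasp point (between the pads) lies 19 mm behind it; z points along the fingers, y is the line along which they close (so a half turn about z gives the same grasp; the last joint's range is limited). The gripper opens to 85 mm and grips with 20 to 120 N. Pads are 22 mm wide; open, the fingers measure 114 mm over their backs; the gripper's body (76 mm by 85 mm) begins 54 mm behind the grasp point. The pads swing forward as they close: fully open they stand 13 mm farther back than shut.
Start: joints at [-1.335, 0.276, 1.505, -0, 1.361, -0.121], TCP at [0.201, -0.539, 0.231] pointing down, gripper open.
Joint ranges: [-2.89, 2.89], [-0.75, 2.08], [0.22, 2.7], [-1.18, 4.32], [0.11, 2.71], [-2.7, 2.7]. Speed limits (rad/s): [2.57, 2.57, 3.14, 3.14, 3.14, 3.14].

INTERFACE

Orientations are given as a unit quaternion [x, y, z, w].
In Python, from workcell import manip gives the robot as it stands.
- The arm moves only by the shell command python3 -m creep 'ROWS' [OPENING] [FORCE]. ROWS is JSON, one flat list of numbers, 6 for each row, row after row: the shift along the tool's x, y, z in cm, then the turn, a rotation vector about the tool's x, y, z in degrees. In form: [x, y, z, ax, ay, az, x, y, z, ax, ay, az, ...]. A call has 1 to 10 rows; each row is the pose to reach, as a shift and turn from the pose commanded when the call began, along the tool's axes at that moment; what a row does not reach only later rows make up. A row lasts 1/12 s, in which the tool goes at most 41.7 mm and 7.16 degrees, less where a joint would pass 70% of its speed; a pose out of reach is approached as far as the arm can. A call with a gripper value outside its range is refused whole. OPENING is the finger opening in cm, from 0 to 8.54, set as the call begins (- or left out, the last holds). The fingers move at their own pace and stop on an object; FORCE is the grip in N (left out, the last holds). Time passes only in rows, so rows that repeat a pose let the fingers close. It gives the time, the measured TCP pose, the force, the opening and the grip force at its end, in the units of the state.
- manip.get_obs(): the state, without advancing time (a new reading comes with each control period).
- manip.snapshot(name): name is "scene" or "side" or "wrist"; returns the picture (400x640x3 uint8, red, green, blue); there is no depth.
- manip.get_calibration(name): a dict with "mtx" (3x3 intrinsics, pixels), "origin" and "orientation" of the camera in the world. Camera axes: x right, y down, z forward; pixel columns grow to the right and rows downward; lengths in m; the calibration is good to about 2 mm. A picture is of the moment at which its call begins: read the wrist's pose just before it. get_calibration takes no time and is no camera call; for the wrist camera it gives the pose at the moment of the call.
- manip.hand_in(): hands the job in; it is judged then, once.
The state is a dict: "time_s": time; "joint_pos": joint angles; "joint_vel": joint speeds; "joint_efforts": joint torques, N m; "tcp_pos": TCP position; "tool_rot": TCP orientation; "wrist_force": force on the tool from outside, world axes, zero at the start; "ft_torque": the same for the moment, N m; "opening": finger opening in m; "finger_force": force on a finger pad.
Only numpy, scipy, OpenCV 4.12 (cv2) and the standard library are available. Lean on these libraries where they do the work, as an engineer would, in place of code of your own. Each camera call takes 0.05 s, during which the arm holds its last target. There are 200 camera calls.

TASK

Take the graduated gauge plate out of its black cross-slotted stand and hang it by its keyhole on the brass-headed stud of the rack, with its yellow graduated face looking outward, away from the rack's column. Pass the round hole over the stud head, feel for the board behind, then slide the plate down until the stud is fully home in the top of the slot, and let go. Work gently: never press on the rack with more than about 20 N, and leave the jar, the cylinder and the loupe where they stand.

Things in the scene. Friction and masses are not known exactly. Their poses are not given: they have to be found in the camera images.
- gauge_plate: Gauge plate, aluminium, ~0.16 kg, standing on edge in the stand: 64 mm wide (its y), 140 high (z), 6 thick (x); origin at the centre of its lower edge. Yellow graduated face looks along its own -x; the back (+x) is bare. A keyhole goes through it on the centre line. If the wrist cannot turn it far enough in one go, set it back a quarter turn round in the cross-slotted stand and regrip.
- plate_grip (a point): Inside the black ribbed grip lug on the plate's top edge, 160 mm above the lower edge; axes as the plate's. Lug 34 mm wide (y), 10 thick (x), from z = 139 to 175 mm of the plate: grip it from above across its thickness, fingertips not below z = 135 mm.
- plate_hole (a point): Centre of the keyhole's round hole, 22 mm wide, 80 mm above the plate's lower edge; axes as the plate's. While it passes over the stud head the plate's lower edge is at z = 90 mm of the rack.
- plate_slot (a point): Where the stud's axis lies in the keyhole when fully home: 98 mm above the plate's lower edge, 18 above the round hole's centre. The slot is 10 mm wide and runs up from the round hole to a closed end at 102 mm. Home, the lower edge is at z = 72 mm of the rack. Lowered before it is behind the head, the plate catches on the head's top about 13 mm too high.
- gauge_rack: Rack, fixed: dark foot 130 x 110 x 12 mm, origin under its centre, x to the rear, z up. An aluminium column (x = 24 to 50 mm, 34 wide, top z = 192 mm) holds, on a 14 mm bar, a grey board 56 wide, z = 136 to 196 mm, facing the rack's -x. Hung, the plate is parallel to the board, its axes along the rack's.
- rack_stud_line (a point): Rack point x = 0, y = 0, z = 170 mm, on the stud's axis; axes as the rack's. The stud points to -x from the board's face: neck 8 mm dia, 9 long, then brass head 16 dia, 5 thick (3 mm play for the 6 mm plate). Board and stud are clamped firmly at an unmeasured depth: the face lies 4 to 34 mm in front (-x) of this point, in no listed pose; find it by touch.
- gauge_stand: Black stand on a grey 84 mm square foot, fixed, 40 mm high, origin at the centre of its underside, z up. Two crossing slots along its x and y, each 8.4 mm wide and 72 long, floor at z = 8 mm, top at z = 40 mm. The plate starts in the slot along y, centred, axes parallel to the stand's; it can be set back in either slot.
- white_jar: White lidded jar, 48 mm diameter, 62 mm high; bystander, origin at the centre of its underside.
- cylinder_square: Upright steel cylinder with black top, 38 mm diameter, 80 mm high; bystander, origin at the centre of its underside.
- loupe: Black loupe, 33 mm diameter, 36 mm high; bystander, origin at the centre of its underside.
There are look-alikes about, which are no part of the job. There is more than one size of the gauge_rack; the one meant has the size given above. Leave any red look-alike of the gauge_plate alone.

How it is judged:
By the outcome, as a careful person would: the job done as asked, in the order asked, and still so for the second after the job is handed in, with the robot touching nothing.
It also fails if it takes over 72 s, if anything falls off the work surface, if the arm or the gripper's body presses on something with over 40 N, if the wrist force passes 120 N, or if a joint passes its speed limit or range.

## Working session

There is one attempt and no reset: what is moved stays moved. The work goes in short steps, Python scripts to look and compute and a shell command to move; the robot and the scene stay as the last step left them, time stands still between calls to the robot, and variables do not carry over. Pictures are saved under pics/ and viewed, at most 10 in all, crops included, and the job is handed in when it is done.

```bash
ls; mkdir -p pics
python3 - <<'E'
from workcell import manip
import cv2,numpy as np
a=[]
for n in("scene","side"):
    im=manip.snapshot(n)[:,:,::-1]; cv2.imwrite(f"pics/{n}0.png",im); a.append(im)
    c=manip.get_calibration(n); print(n,np.round(c["mtx"],1).tolist(),c["origin"],c["orientation"])
cv2.imwrite("pics/both0.png",cv2.resize(np.vstack(a),(480,600)))
print(manip.get_obs())
E
```

```text
pics
scene [[501.9, 0.0, 323.2], [0.0, 501.9, 195.8], [0.0, 0.0, 1.0]] [-0.39588185  0.4600534   1.40614116] [-0.4979818   0.79242367 -0.29939995  0.18557616]
side [[391.1, 0.0, 319.8], [0.0, 391.1, 197.9], [0.0, 0.0, 1.0]] [0.18007338 0.77806349 0.75223861] [-0.21775572  0.85825894 -0.45124907  0.11112297]
{'time_s': 0.1, 'joint_pos': array([-1.33500665e+00,  2.76521553e-01,  1.50595885e+00,  6.66620613e-06,
        1.36068223e+00, -1.21018553e-01]), 'joint_vel': array([ 0.00025734, -0.00264386, -0.00324771, -0.00078863,  0.00093807,
       -0.00018767]), 'joint_efforts': array([ 8.47939464e-04, -4.17701411e+01, -2.46403688e+01, -4.00674562e-04,
        5.77265120e-03,  6.49876824e-06]), 'tcp_pos': array([ 0.20072263, -0.53835801,  0.23055102]), 'tool_rot': array([ 9.84127971e-01,  1.77458504e-01, -4.17685742e-05, -7.83886302e-04]), 'wrist_force': array([ 0.45059944, -0.04605493, -1.24122491]), 'ft_torque': array([-0.01509961,  0.02727108,  0.03855719]), 'finger_force': 0.0, 'opening': 0.08523847564076607}
```

View pics/scene0.png

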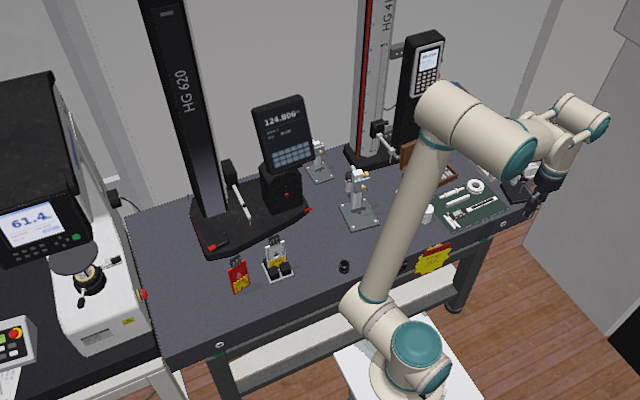

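View pics/side0.png

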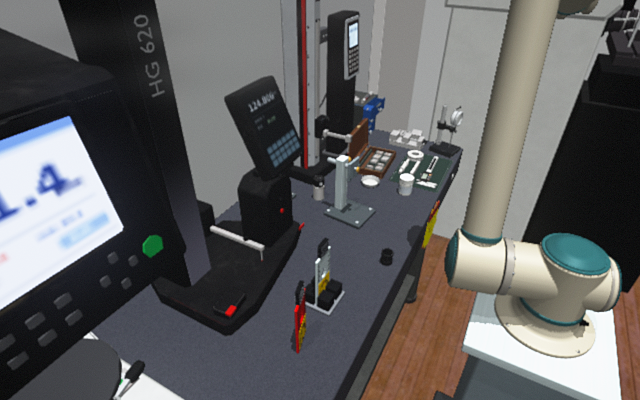

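Scene view: yellow plate in stand at (276,262), red look-alike at (238,276) to be left alone; rack candidates at (358,200) and (319,165); loupe (344,267), jar (427,214). In the side view one rack is clear, at (345,195), stand at (325,290). I'll enlarge the relevant regions to confirm.

```bash
cat > h.py <<'E'
import numpy as np,cv2
from workcell import manip
from scipy.spatial.transform import Rotation as R
def ray(n,uv,cal=None):
    c=cal or manip.get_calibration(n); K=np.array(c["mtx"])
    d=R.from_quat(c["orientation"]).apply(np.linalg.solve(K,[uv[0],uv[1],1]))
    return np.array(c["origin"]),d
def plane(n,uv,z,cal=None):
    o,d=ray(n,uv,cal); return o+d*(z-o[2])/d[2]
def tri(r):  # list of (o,d)
    A=0;b=0
    for o,d in r:
        d=d/np.linalg.norm(d);P=np.eye(3)-np.outer(d,d);A=A+P;b=b+P@o
    return np.linalg.solve(A,b)
def proj(n,p,cal=None):
    c=cal or manip.get_calibration(n)
    q=np.array(c["mtx"])@R.from_quat(c["orientation"]).inv().apply(np.array(p)-c["origin"]); return q[:2]/q[2]
E
python3 - <<'E'
import cv2,numpy as np
a=cv2.imread("pics/scene0.png");b=cv2.imread("pics/side0.png")
f=lambda i,x,y,w,h,s:cv2.resize(i[y:y+h,x:x+w],None,fx=s,fy=s,interpolation=cv2.INTER_CUBIC)
o=np.zeros((600,800,3),np.uint8)
o[:300,:400]=f(a,300,130,100,75*1,4)[:300,:400]
o[300:,:400]=f(a,300,180,100,75,4)
o[300:,400:]=f(b,280,235,100,75,4)
o[:300,400:]=f(b,300,150,100,75,4)
cv2.imwrite("pics/crop1.png",o)
cv2.imwrite("pics/crop2.png",f(a,220,225,160,80,5))
E
```

```text
(no output)
```

View pics/crop1.png

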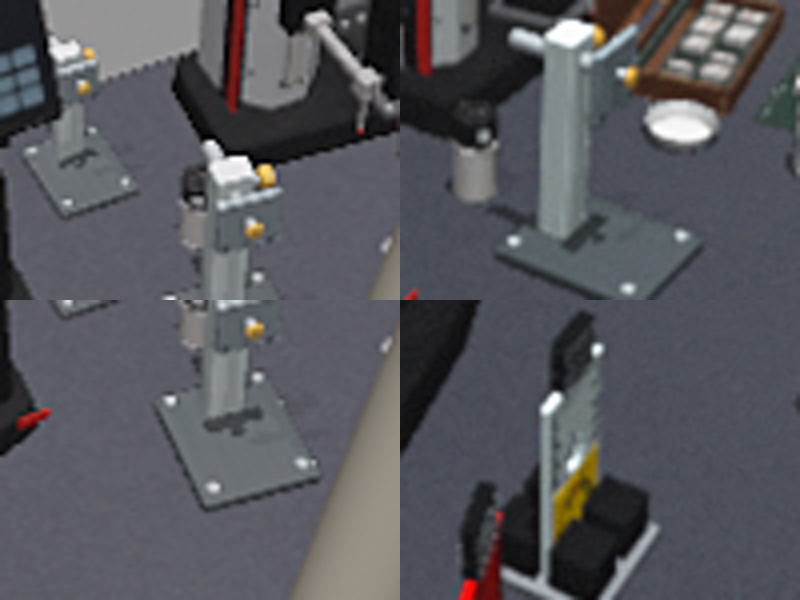

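View pics/crop2.png

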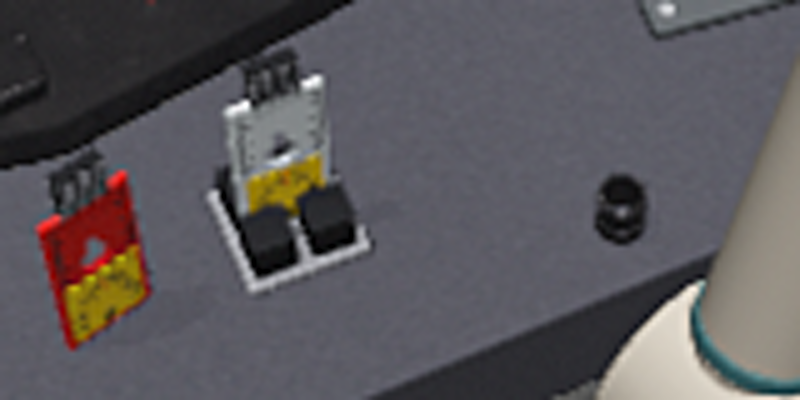

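Run:
```python
from h import *
def sh(t,pts,z):
    P=np.array([plane("scene",p,z) for p in pts]);print(t,P[:,:2].round(3).tolist(),"edges",np.linalg.norm(np.diff(P[:,:2],axis=0),axis=1).round(3), "ang",np.degrees(np.arctan2(*np.diff(P,axis=0)[:,1::-1].T)).round(1))
sh("near",[(339.2,205.8),(352,231.8),(380,223.3),(364.5,198.3)],.012)
sh("far",[(306.3,168.8),(317,183.8),(334.3,177.5)],.012)
sh("stand",[(261.6,263.6),(271,283.4),(294.4,273.6)],.006)
sh("platetop",[(265.6,247),(284.4,240.6)],.148)
sh("lug",[(274,235.4)],.183)
sh("loupe",[(344,272)],0); sh("jar",[(427,222)],0); sh("cyl",[(349,191)],0)
# side: stud head and column top of near rack
s=lambda x,y:(300+x/4,150+y/4)
print("stud",tri([ray("scene",(363.8,187)),ray("side",s(630,75) if 0 else (300+230/4,150+75/4))]))
print("stud z170",plane("scene",(363.8,187),.17))
```

```text
near [[0.634, -0.109], [0.509, -0.095], [0.5, -0.202], [0.626, -0.209]] edges [0.125 0.107 0.126] ang [173.8 -95.1  -3.3]
far [[0.856, -0.079], [0.767, -0.082], [0.768, -0.156]] edges [0.089 0.074] ang [-177.7  -89.2]
stand [[0.526, 0.235], [0.442, 0.235], [0.443, 0.152]] edges [0.084 0.083] ang [179.9 -89.1]
platetop [[0.484, 0.225], [0.481, 0.164]] edges [0.061] ang [-92.4]
lug [[0.488, 0.193]] edges [] ang []
loupe [[0.382, 0.002]] edges [] ang []
jar [[0.44, -0.362]] edges [] ang []
cyl [[0.691, -0.18]] edges [] ang []
stud [ 0.55335201 -0.15491534  0.16944091]
stud z170 [ 0.55448581 -0.15514435  0.17      ]
```

Named candidates: near rack at scene (358,205), foot measured 126×107 mm → fits 130×110; far rack (319,172), foot ~89×74 mm → too small. Crop confirms the near one (x≈0.567, y≈-0.154, yaw ≈ -5°); plate at (0.483,0.194) with yellow toward -x, so only ~-5° of turning. Moving over the stand.

```bash
cat >> h.py <<'E'
def delta(p,psi):
    """rows needed to bring TCP to world p, tool down, tool x at heading psi (deg)"""
    o=manip.get_obs(); r=R.from_quat(o["tool_rot"])
    t=np.radians(psi); X=[np.cos(t),np.sin(t),0];Z=[0,0,-1]
    T=R.from_matrix(np.array([X,np.cross(Z,X),Z]).T)
    print("t",round(o["time_s"],2),"tcp",o["tcp_pos"].round(4),"F",o["wrist_force"].round(1),"op",round(o["opening"],4),"j6",o["joint_pos"][5].round(2))
    print("row",(r.inv().apply(np.array(p)-o["tcp_pos"])*100).round(2),(r.inv()*T).as_rotvec(degrees=True).round(2))
E
python3 -m creep '[0,0,-8,0,0,0, 0,0,-10,0,0,0, 52,-58.7,-10,0,0,-69.4, 52,-58.7,-10,0,0,-69.4, 52,-58.7,-10,0,0,-69.4, 52,-58.7,-10,0,0,-69.4, 52,-58.7,-10,0,0,-69.4, 52,-58.7,-10,0,0,-69.4, 52,-58.7,-10,0,0,-69.4, 52,-58.7,-10,0,0,-69.4]' 5
python3 -c "
from h import *
delta([.483,.194,.30],90)"
```

```text
time_s: 0.93
tcp_pos: [0.3207, -0.2258, 0.3215]
tool_rot: [0.777, 0.63, 0.0, -0.0]
wrist_force: [1.0, 0.6, 0.5]
opening: 0.0499
finger_force: 0.0
t 0.93 tcp [ 0.3207 -0.2258  0.3215] F [1.  0.6 0.5] op 0.0499 j6 -0.58
row [44.43  7.18  2.16] [  0.    -0.02 -11.96]
```

```bash
python3 -m creep '[44,7,2,0,0,-12, 44,7,2,0,0,-12, 44,7,2,0,0,-12, 44,7,2,0,0,-12, 44,7,2,0,0,-12, 44,7,2,0,0,-12, 44,7,2,0,0,-12, 44,7,2,0,0,-12, 44,7,2,0,0,-12, 44,7,2,0,0,-12]'
python3 -m creep '[2,0,0,0,0,0, 2,0,0,0,0,0, 2,0,0,0,0,0, 2,0,0,0,0,0]'
python3 - <<'E'
from h import *
delta([.483,.194,.30],90)
c=manip.get_calibration("wrist"); print(c["origin"],R.from_quat(c["orientation"]).as_matrix().round(2).tolist(),np.round(c["mtx"],0).tolist())
im=manip.snapshot("wrist"); cv2.imwrite("pics/w1.png",im[:,:,::-1])
E
```

```text
time_s: 1.77
tcp_pos: [0.4719, 0.1622, 0.3026]
tool_rot: [0.708, 0.706, -0.0, 0.0]
wrist_force: [0.4, -0.5, 0.7]
opening: 0.0495
finger_force: 0.0
time_s: 2.1
tcp_pos: [0.4716, 0.1792, 0.3027]
tool_rot: [0.709, 0.706, -0.001, 0.0]
wrist_force: [-0.1, -1.1, 0.5]
opening: 0.05
finger_force: 0.0
t 2.1 tcp [0.4716 0.1792 0.3027] F [-0.1 -1.1  0.5] op 0.05 j6 0.23
row [1.48 1.13 0.26] [-0.05  0.07 -0.25]
[0.47245944 0.24743159 0.44547812] [[1.0, -0.0, -0.0], [-0.0, -0.96, -0.27], [-0.0, 0.27, -0.96]] [[316.0, 0.0, 321.0], [0.0, 316.0, 198.0], [0.0, 0.0, 1.0]]
```

View pics/w1.png

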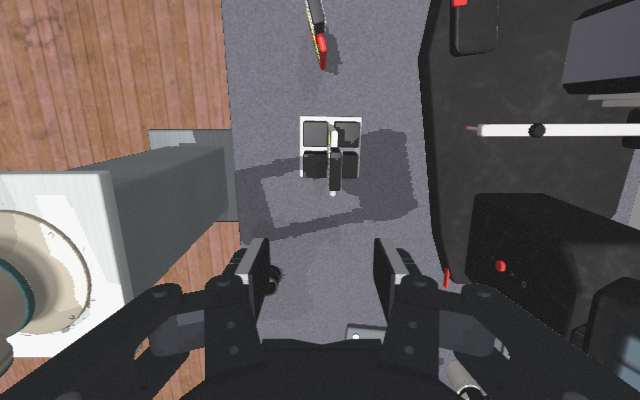

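Wrist view: stand foot spans cols 300–362, rows 116–178; plate's top edge runs from (334,132) to (333,193) with the black lug at (335,170); red plate at (318,40) off to the side.

Run:
```python
from h import *
im=cv2.imread("pics/w1.png"); g=im.min(2)
m=(g>150).astype(np.uint8)
n,l,s,c=cv2.connectedComponentsWithStats(m)
for i in range(1,n):
    x,y,w,h,a=s[i]
    if 280<x<370 and 100<y<200: print(x,y,w,h,a,c[i].round(1))
big=cv2.resize(im[105:205,285:375],None,fx=6,fy=6,interpolation=cv2.INTER_CUBIC); cv2.imwrite("pics/w1c.png",big)
for uv,z in(((300.5,116.5),.006),((361.5,116.5),.006),((300.5,178),.006),((334,132),.148),((333,194),.148),((331,147),.006)): print(uv,plane("wrist",uv,z).round(4))
```

```text
299 116 63 46 656 [323.3 131.1]
360 129 1 3 3 [360. 130.]
354 147 6 7 25 [356.8 149.6]
340 148 1 1 1 [340. 148.]
341 150 2 2 3 [341.3 150.7]
300 163 3 14 28 [301.  171.2]
330 191 6 6 30 [332.5 193.1]
(300.5, 116.5) [0.4441 0.238  0.006 ]
(361.5, 116.5) [0.5264 0.2376 0.006 ]
(300.5, 178) [0.4422 0.1534 0.006 ]
(334, 132) [0.484  0.2269 0.148 ]
(333, 194) [0.4833 0.1675 0.148 ]
(331, 147) [0.4854 0.1969 0.006 ]
```

View pics/w1c.png

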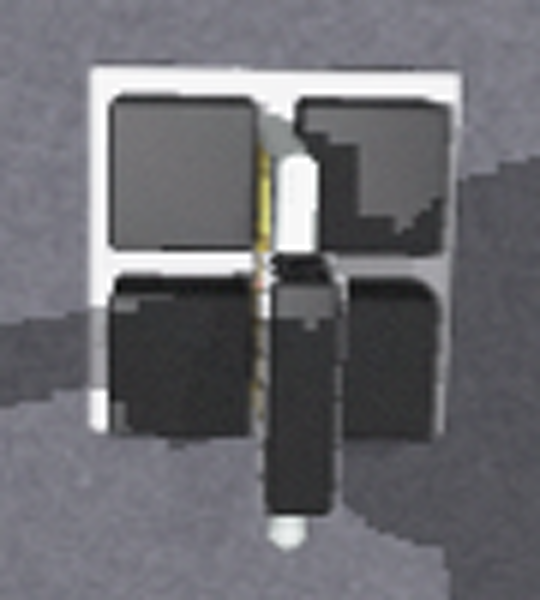

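```bash
python3 -m creep '[1.74,1.22,3,0,0,0.5, 1.74,1.22,6,0,0,0.5, 1.74,1.22,8,0,0,0.5, 1.74,1.22,10,0,0,0.5, 1.74,1.22,10,0,0,0.5, 1.74,1.22,10,0,0,0.5]'
python3 - <<'E'
from h import *
delta([.4838,.1966,.150],89.3)
im=manip.snapshot("wrist"); cv2.imwrite("pics/w2.png",im[:,:,::-1])
for y in(.1966-.017,.1966,.1966+.017): print(proj("wrist",[.4838,y,.183]).round(1))
print(proj("wrist",[.4838,.1646,.148]).round(1))
E
```

```text
time_s: 2.65
tcp_pos: [0.4838, 0.1958, 0.2027]
tool_rot: [0.712, 0.702, -0.001, -0.0]
wrist_force: [0.8, 0.4, 1.6]
opening: 0.0501
finger_force: 0.0
t 2.65 tcp [0.4838 0.1958 0.2027] F [0.8 0.4 1.6] op 0.0501 j6 0.27
row [0.08 0.   5.27] [-0.1   0.05 -0.17]
[319.2 263.7]
[318.7 236. ]
[318.2 206.9]
[319.8 259.6]
```

View pics/w2.png

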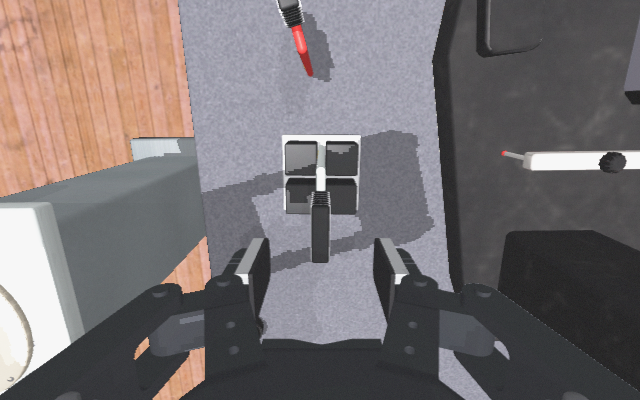

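Lug in wrist view at col 320, rows ~205–262, matching the prediction (319, 207–264). Descend and grip.

```bash
python3 -m creep '[0.08,0.05,2.5,0,0,0, 0.08,0.05,4.5,0,0,0, 0.08,0.05,5.3,0,0,0, 0.08,0.05,5.3,0,0,0, 0.08,0.05,5.3,0,0,0, 0.08,0.05,5.3,0,0,0]'
python3 -m creep '[0,0,0,0,0,0, 0,0,0,0,0,0, 0,0,0,0,0,0, 0,0,0,0,0,0, 0,0,0,0,0,0, 0,0,0,0,0,0, 0,0,0,0,0,0, 0,0,0,0,0,0, 0,0,0,0,0,0, 0,0,0,0,0,0]' 0 60
python3 -c "
from h import *
delta([.4838,.1966,.150],89.3)"
```

```text
time_s: 3.2
tcp_pos: [0.4862, 0.1982, 0.1517]
tool_rot: [0.712, 0.702, 0.001, 0.001]
wrist_force: [0.1, -0.3, -0.3]
opening: 0.05
finger_force: 0.0
time_s: 4.03
tcp_pos: [0.4846, 0.1982, 0.1507]
tool_rot: [0.712, 0.702, -0.0, -0.0]
wrist_force: [-1.4, 1.1, 5.1]
opening: 0.0089
finger_force: 59.8
t 4.03 tcp [0.4846 0.1982 0.1507] F [-1.4  1.1  5.1] op 0.0089 j6 0.27
row [-0.16 -0.08  0.07] [-0.01 -0.01 -0.06]
```

```bash
python3 -m creep '[0,0,-1,0,0,0, 0,0,-3,0,0,0, 0,0,-6,0,0,0, 0,0,-10,0,0,0, -3,-1,-10,0,0,0, -7,-2,-10,0,0,0, -11,-2,-10,0,0,0, -15,-2,-10,0,0,1, -19,-2,-10,0,0,2, -23,-2,-10,0,0,4.4]'
python3 -m creep '[-4,0,0,0,0,0, -8,0,0,0,0,0, -10,0,0,0,0,0, -11,0,0,0,0,0, -11,0,0,0,0,0, -11,0,0,0,0,0, -11,0,0,0,0,0]'
python3 - <<'E'
from h import *
delta([.464,-.147,.245],85)
for n in("scene","side","wrist"):
    im=manip.snapshot(n)[:,:,::-1]; cv2.imwrite(f"pics/{n}3.png",im)
a=cv2.imread("pics/scene3.png");b=cv2.imread("pics/side3.png");w=cv2.imread("pics/wrist3.png")
f=lambda i,x,y,w,h,s:cv2.resize(i[y:y+h,x:x+w],None,fx=s,fy=s,interpolation=cv2.INTER_CUBIC)
o=np.zeros((600,800,3),np.uint8)
o[:300,:400]=f(a,310,150,100,75,4); o[:300,400:]=f(b,300,140,100,75,4)
o[300:,:400]=cv2.resize(w,(400,250))[:300] if 0 else cv2.copyMakeBorder(cv2.resize(w,(400,250)),0,50,0,0,cv2.BORDER_CONSTANT)
o[300:,400:]=f(w,240,150,160,120,2.5)
cv2.imwrite("pics/c3.png",o)
E
```

```text
time_s: 4.87
tcp_pos: [0.4614, -0.0333, 0.2504]
tool_rot: [0.738, 0.674, 0.0, 0.0]
wrist_force: [-0.5, -0.0, -2.1]
opening: 0.0089
finger_force: 59.3
time_s: 5.45
tcp_pos: [0.4519, -0.1397, 0.25]
tool_rot: [0.738, 0.675, 0.0, -0.0]
wrist_force: [-1.2, 1.5, -1.1]
opening: 0.0093
finger_force: 59.3
t 5.45 tcp [ 0.4519 -0.1397  0.25  ] F [-1.2  1.5 -1.1] op 0.0093 j6 -0.36
row [-0.62  1.27  0.5 ] [-0.01 -0.07 -0.09]
```

View pics/c3.png

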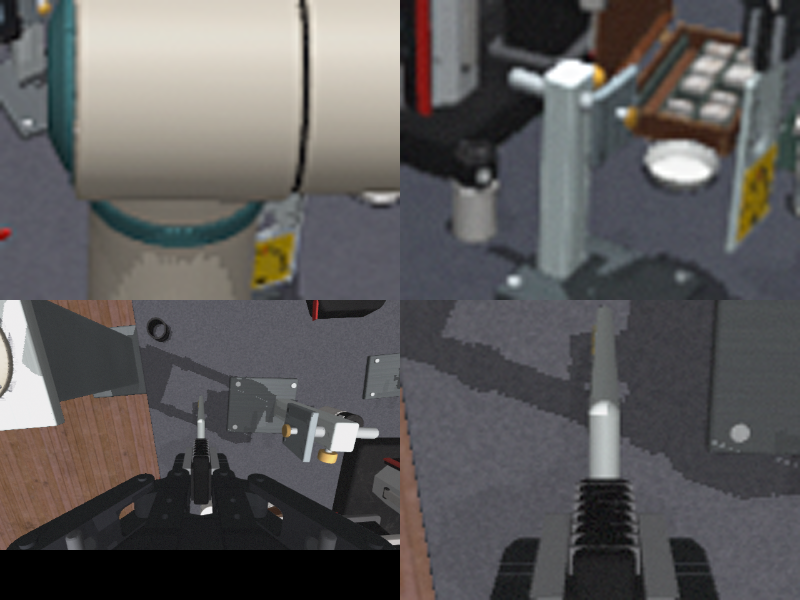

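Wrist view: board, stud head at about (459,210) and column top at (550,217) (full-picture pixels), a brass clamp knob at (523,248); loupe at (253,47). I'll measure these by mask.

Run:
```python
from h import *
im=cv2.imread("pics/wrist3.png"); hsv=cv2.cvtColor(im,cv2.COLOR_BGR2HSV)
m=cv2.inRange(hsv,(10,110,90),(32,255,255)); m[:,:440]=0
n,l,s,c=cv2.connectedComponentsWithStats(m)
for i in range(1,n):
    if s[i,4]>15:
        ys,xs=np.where(l==i); print("gold",s[i],c[i].round(1),plane("wrist",c[i],.17).round(4),cv2.minAreaRect(np.c_[xs,ys].astype(np.float32)))
w=(im.min(2)>190).astype(np.uint8); w[:,:440]=0
n,l,s,c=cv2.connectedComponentsWithStats(w)
for i in range(1,n):
    x,y,a,b,A=s[i]
    if A>100 and y<280:
        ys,xs=np.where(l==i); r=cv2.minAreaRect(np.c_[xs,ys].astype(np.float32)); bp=cv2.boxPoints(r)
        print("white",s[i],[plane("wrist",p,.192)[:2].round(4).tolist() for p in bp],bp.round(1).tolist())
cv2.imwrite("pics/c4.png",cv2.resize(im[150:270,430:590],None,fx=5,fy=5,interpolation=cv2.INTER_CUBIC))
```

```text
gold [456 199   9  21 134] [460.3 208.6] [ 0.5546 -0.1511  0.17  ] ((460.0, 209.0), (20.0, 8.0), 90.0)
gold [509 239  31  23 482] [524.2 250.8] [ 0.6045 -0.1896  0.17  ] ((524.0831909179688, 250.5634765625), (29.095932006835938, 19.319324493408203), 10.784297943115234)
white [ 525  197   81   47 2036] [[0.5874, -0.139], [0.64, -0.1436], [0.645, -0.177], [0.5902, -0.1722]] [[525.0, 197.0], [605.0, 197.0], [605.0, 243.0], [525.0, 243.0]]
white [504 206  15  11 133] [[0.5743, -0.1508], [0.5748, -0.1438], [0.584, -0.146], [0.5836, -0.153]] [[503.79998779296875, 215.5], [505.20001220703125, 205.60000610351562], [518.9000244140625, 207.60000610351562], [517.5, 217.5]]
```

View pics/c4.png

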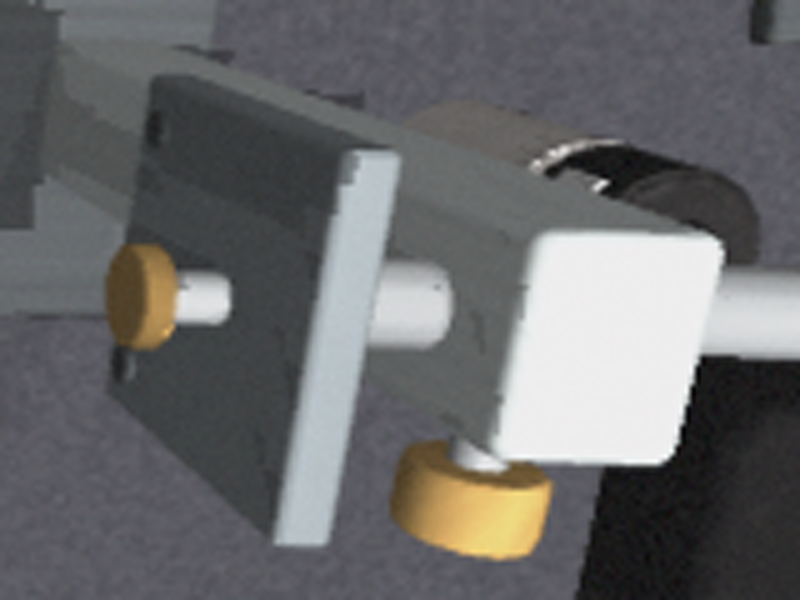

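Crop: stud head centre (458,209), neck meeting board near (476,210), board top front edge (499,180)–(485,259), column top corners (537,196), (574,198), (565,243), (529,242).

Run:
```python
from h import *
# wrist pose has not moved since the picture
P=lambda u,z:plane("wrist",u,z)[:2]
c=np.array([P(u,.192) for u in((537,196.4),(574.4,198),(565,243),(529.4,241.6))])
print("col",c.round(4).tolist(),"centre",c.mean(0).round(4)); e=np.diff(np.r_[c,c[:1]],axis=0); print(np.linalg.norm(e,axis=1).round(4),np.degrees(np.arctan2(e[:,1],e[:,0])).round(1))
b=np.array([P(u,.196) for u in((499,180.4),(485,259),(510,180.4),(495.6,259))]); d=b[0]-b[1]
print("board",b.round(4).tolist(),np.linalg.norm(d),np.degrees(np.arctan2(d[1],d[0])).round(1),"mid",b[:2].mean(0).round(4))
print("head",P((458.4,209.4),.17).round(4),"neckend",P((476,209.6),.17).round(4))
print("plate tip/edge seen:",P((240+605/2.5*1,150),.1).round(3))
```

```text
col [[0.5953, -0.1393], [0.62, -0.1425], [0.6176, -0.1746], [0.5931, -0.1714]] centre [ 0.6065 -0.1569]
[0.0249 0.0321 0.0247 0.0322] [ -7.5 -94.3 172.6  86.1]
board [[0.5674, -0.1251], [0.5613, -0.1798], [0.5744, -0.1257], [0.5685, -0.1804]] 0.05500095519383089 83.6 mid [ 0.5644 -0.1524]
head [ 0.5532 -0.1516] neckend [ 0.5662 -0.1529]
plate tip/edge seen: [ 0.603 -0.121]
```

Run:
```python
from h import *
o=manip.get_obs()
im=cv2.imread("pics/wrist3.png")
print(im[185:230:1,322].max(1).tolist())
r=R.from_quat(o["tool_rot"])
for u in((322,192),(322,191)):
    p=plane("wrist",u,o["tcp_pos"][2]-.0027); print(r.inv().apply(p-o["tcp_pos"])*1000)
delta([.5198,-.1465,.2327],84.2)
```

```text
[105, 104, 102, 108, 105, 146, 191, 214, 228, 231, 232, 201, 193, 193, 194, 194, 194, 196, 196, 194, 195, 192, 193, 192, 195, 196, 193, 193, 193, 192, 193, 193, 192, 192, 192, 190, 113, 37, 53, 23, 27, 33, 22, 15, 19]
[30.36634278  0.6511154   2.71115491]
[30.85766031  0.65072892  2.71133374]
t 5.6 tcp [ 0.4521 -0.1398  0.2501] F [ 1.1  0.2 -2.9] op 0.0089 j6 -0.36
row [-0.08  6.81  1.74] [ 0.01 -0.02  0.76]
```

```bash
python3 -m creep '[-0.12,2,1,0,0,0.8, -0.12,4,1.74,0,0,0.8, -0.12,6,1.74,0,0,0.8, -0.12,6.8,1.74,0,0,0.8, -0.12,6.8,1.74,0,0,0.8, -0.12,6.8,1.74,0,0,0.8, -0.12,6.8,1.74,0,0,0.8, -0.12,6.8,1.74,0,0,0.8]'
python3 - <<'E'
from h import *
delta([.5198,-.1469,.2327],84.2)
im=manip.snapshot("side"); cv2.imwrite("pics/side4.png",im[:,:,::-1])
im=manip.snapshot("wrist")[:,:,::-1]; cv2.imwrite("pics/wrist4.png",im)
g=im.min(2); w=(g>190).astype(np.uint8)
n,l,s,c=cv2.connectedComponentsWithStats(w)
for i in range(1,n):
    if s[i,4]>60 and 300<c[i][0]<560 and 120<c[i][1]<300: print(s[i],c[i].round(1))
E
```

```text
time_s: 6.27
tcp_pos: [0.5185, -0.1482, 0.2329]
tool_rot: [0.743, 0.669, -0.0, -0.0]
wrist_force: [0.7, -0.0, -1.8]
opening: 0.0088
finger_force: 59.3
t 6.27 tcp [ 0.5185 -0.1482  0.2329] F [ 0.7 -0.  -1.8] op 0.0088 j6 -0.3
row [0.14 0.12 0.02] [-0.03  0.01 -0.15]
[312 123  54  43 922] [330.  140.6]
[ 396  182   40   82 1065] [409.1 217.8]
[316 190  12  31 336] [321.1 205.5]
[ 441  196   89   53 2816] [475.4 219.4]
[376 208  13   9 102] [381.7 212.3]
```

Run:
```python
from h import *
for p in((.5674,-.1251,.196),(.5613,-.1798,.196),(.5744,-.1257,.196),(.5685,-.1804,.196)): print(proj("wrist",p).round(1))
im=cv2.imread("pics/wrist4.png"); w=(im.min(2)>190).astype(np.uint8)
n,l,s,c=cv2.connectedComponentsWithStats(w)
i=l[200:240,396:436]; k=np.bincount(i[i>0]).argmax(); ys,xs=np.where(l==k)
for y in(183,190,200,215,230,245,255,263): r=xs[ys==y]; print(y,r.min(),r.max())
o=manip.get_obs(); r=R.from_quat(o["tool_rot"]); tl=lambda u,z:(r.inv().apply(plane("wrist",u,z)-o["tcp_pos"])*1000).round(2)
g=im[185:225,321].max(1); print(g.tolist())
print("plate end",tl((321,190.5),o["tcp_pos"][2]-.0027))
```

```text
[399.6 180.7]
[393.2 266.2]
[411.6 180.5]
[404.7 266. ]
183 402 410
190 401 409
200 400 408
215 399 434
230 398 406
245 397 405
255 396 403
263 403 403
[166, 169, 168, 167, 169, 227, 246, 247, 247, 247, 247, 247, 246, 246, 246, 246, 246, 246, 246, 246, 246, 246, 246, 246, 246, 246, 246, 246, 246, 246, 246, 246, 246, 246, 246, 246, 175, 54, 83, 37]
plate end [31.1   0.21  2.69]
```

Run:
```python
from h import *
o=manip.get_obs(); r=R.from_quat(o["tool_rot"]); tl=lambda u,z:(r.inv().apply(plane("wrist",u,z)-o["tcp_pos"])*1000).round(2)
for u in((401.5,181.3),(395.0,264.8),(401.5,186),(396,255)): print(tl(u,.196))
im=cv2.imread("pics/wrist4.png"); hsv=cv2.cvtColor(im,cv2.COLOR_BGR2HSV)
m=cv2.inRange(hsv,(10,110,90),(32,255,255)); m[:,:325]=0;m[:,385:]=0
ys,xs=np.where(m[190:240]>0); print(xs.min(),xs.max(),ys.min()+190,ys.max()+190,len(xs))
print("head",tl((xs.mean(),(ys.min()+ys.max())/2+190),.17))
```

```text
[27.92 47.1  37.03]
[-25.78  46.68  37.04]
[25.11 47.29 37.03]
[-19.05  46.88  37.04]
366 375 201 222 176
head [ 0.94 33.97 63.03]
```

```bash
python3 -m creep '[0.19,0.5,0,0,0,0.3, 0.19,1,0,0,0,0.3, 0.19,1.5,0,0,0,0.3, 0.19,1.9,0,0,0,0.3, 0.19,2.3,0,0,0,0.3, 0.19,2.5,0,0,0,0.3, 0.19,2.7,0,0,0,0.3, 0.19,2.7,0,0,0,0.3]'
python3 -m creep '[0,0.1,0,0,0,0, 0,0.2,0,0,0,0, 0,0.3,0,0,0,0, 0,0.4,0,0,0,0, 0,0.5,0,0,0,0, 0,0.6,0,0,0,0]'
python3 -c "
from h import *
delta([.5198,-.1469,.2327],84.2)"
```

```text
time_s: 7.03
tcp_pos: [0.547, -0.1495, 0.2324]
tool_rot: [0.745, 0.667, -0.0, 0.0]
wrist_force: [0.1, -0.1, -1.9]
opening: 0.0093
finger_force: 59.3
time_s: 7.53
tcp_pos: [0.5526, -0.1501, 0.2327]
tool_rot: [0.745, 0.667, 0.0, 0.0]
wrist_force: [-0.0, -0.6, -1.8]
opening: 0.009
finger_force: 59.3
t 7.53 tcp [ 0.5526 -0.1501  0.2327] F [-0.  -0.6 -1.8] op 0.009 j6 -0.28
row [-0.04 -3.3  -0.  ] [ 0.01  0.01 -0.46]
```

```bash
python3 -m creep '[0,0.1,0,0,0,0, 0,0.2,0,0,0,0, 0,0.3,0,0,0,0, 0,0.4,0,0,0,0, 0,0.5,0,0,0,0, 0,0.5,0,0,0,0]'
python3 -m creep '[0,0.1,0,0,0,0, 0,0.2,0,0,0,0, 0,0.2,0,0,0,0]'
```

```text
time_s: 8.03
tcp_pos: [0.5578, -0.1507, 0.2326]
tool_rot: [0.745, 0.667, 0.0, 0.0]
wrist_force: [0.4, 0.4, -1.9]
opening: 0.0093
finger_force: 59.3
time_s: 8.28
tcp_pos: [0.5597, -0.1509, 0.2326]
tool_rot: [0.745, 0.667, 0.0, 0.0]
wrist_force: [-0.3, -0.9, -1.6]
opening: 0.009
finger_force: 59.3
```

```bash
python3 -m creep '[0,0.1,0,0,0,0, 0,0.15,0,0,0,0, 0,0.15,0,0,0,0]'
```

```text
time_s: 8.53
tcp_pos: [0.5606, -0.1509, 0.2326]
tool_rot: [0.745, 0.667, -0.0, -0.0]
wrist_force: [-0.2, 0.2, -1.9]
opening: 0.0093
finger_force: 59.4
```

```bash
python3 -m creep '[0,0.1,0,0,0,0, 0,0.15,0,0,0,0, 0,0.15,0,0,0,0]'; python3 -m creep '[0,0.05,0,0,0,0, 0,0.1,0,0,0,0, 0,0.1,0,0,0,0]'
```

```text
time_s: 8.78
tcp_pos: [0.5609, -0.1509, 0.2324]
tool_rot: [0.745, 0.667, -0.001, -0.001]
wrist_force: [-5.4, 0.9, -0.8]
opening: 0.009
finger_force: 59.6
time_s: 9.03
tcp_pos: [0.5611, -0.1509, 0.2324]
tool_rot: [0.745, 0.667, -0.002, -0.002]
wrist_force: [-5.8, -0.1, 1.6]
opening: 0.0093
finger_force: 59.7
```

```bash
python3 -m creep '[0,0.05,0,0,0,0, 0,0.1,0,0,0,0, 0,0.1,0,0,0,0]'
```

```text
time_s: 9.28
tcp_pos: [0.5613, -0.151, 0.2323]
tool_rot: [0.745, 0.667, -0.002, -0.003]
wrist_force: [-8.1, 0.6, 1.9]
opening: 0.0091
finger_force: 59.8
```

Board felt at TCP x≈0.5607 (force -5 to -8 N), where the measurement expected it (not the head, ~14 mm earlier). Back off to ~1.2 mm of play, then slide down.

```bash
python3 -m creep '[0,-0.2,0,0,0,0, 0,-0.45,0,0,0,0, 0,-0.45,0,0,0,0, 0,-0.45,0,0,0,0]'; python3 -m creep '[0,0,0.2,0,0,0, 0,0,0.4,0,0,0, 0,0,0.5,0,0,0, 0,0,0.5,0,0,0]'
```

```text
time_s: 9.62
tcp_pos: [0.5605, -0.151, 0.2327]
tool_rot: [0.745, 0.667, 0.0, 0.001]
wrist_force: [-1.9, -0.1, -2.4]
opening: 0.0088
finger_force: 59.3
time_s: 9.95
tcp_pos: [0.5604, -0.1509, 0.2273]
tool_rot: [0.745, 0.667, 0.0, 0.0]
wrist_force: [-0.5, -0.1, -1.7]
opening: 0.0091
finger_force: 59.4
```

```bash
python3 -m creep '[0,-0.1,0,0,0,0, 0,-0.1,0.2,0,0,0, 0,-0.1,0.4,0,0,0, 0,-0.1,0.5,0,0,0, 0,-0.1,0.5,0,0,0]'; python3 -m creep '[0,0,0.1,0,0,0, 0,0,0.2,0,0,0, 0,0,0.3,0,0,0, 0,0,0.4,0,0,0, 0,0,0.4,0,0,0]'
```

```text
time_s: 10.37
tcp_pos: [0.5589, -0.1507, 0.2222]
tool_rot: [0.745, 0.667, -0.0, -0.0]
wrist_force: [0.3, 0.6, -1.7]
opening: 0.0092
finger_force: 59.3
time_s: 10.78
tcp_pos: [0.5589, -0.1508, 0.2184]
tool_rot: [0.745, 0.667, -0.0, -0.0]
wrist_force: [0.3, 0.3, -1.7]
opening: 0.0095
finger_force: 59.3
```

```bash
python3 -m creep '[0,0,0.1,0,0,0, 0,0,0.2,0,0,0, 0,0,0.3,0,0,0, 0,0,0.3,0,0,0]'; python3 -m creep '[0,0,0.05,0,0,0, 0,0,0.1,0,0,0, 0,0,0.1,0,0,0]'
```

```text
time_s: 11.12
tcp_pos: [0.5588, -0.1507, 0.2153]
tool_rot: [0.745, 0.667, -0.0, -0.0]
wrist_force: [-0.2, 0.1, -2.3]
opening: 0.0091
finger_force: 59.3
time_s: 11.37
tcp_pos: [0.5591, -0.1508, 0.2147]
tool_rot: [0.745, 0.667, 0.0, 0.0]
wrist_force: [-0.6, 1.1, -0.6]
opening: 0.0091
finger_force: 59.5
```

```bash
python3 -m creep '[0,0,0.05,0,0,0, 0,0,0.1,0,0,0, 0,0,0.1,0,0,0]'
```

```text
time_s: 11.62
tcp_pos: [0.5591, -0.1508, 0.2145]
tool_rot: [0.745, 0.667, 0.0, 0.0]
wrist_force: [-1.5, -0.0, 4.7]
opening: 0.0093
finger_force: 60.3
```

Contact at z=0.2145 (expected home 0.2147). Release and retreat upward.

```bash
python3 -m creep '[0,0,-0.08,0,0,0, 0,0,-0.08,0,0,0]'; python3 -m creep '[0,0,0,0,0,0, 0,0,0,0,0,0, 0,0,0,0,0,0, 0,0,0,0,0,0, 0,0,0,0,0,0, 0,0,0,0,0,0]' 3 20
python3 -m creep '[0,0,-0.5,0,0,0, 0,0,-1.5,0,0,0, 0,0,-3,0,0,0, 0,0,-5,0,0,0, 0,0,-8,0,0,0, 0,0,-11,0,0,0, 0,0,-14,0,0,0, 0,0,-14,0,0,0, 0,0,-14,0,0,0]'
python3 - <<'E'
from h import *
a=manip.snapshot("scene")[:,:,::-1];b=manip.snapshot("side")[:,:,::-1];w=manip.snapshot("wrist")[:,:,::-1]
f=lambda i,x,y,w,h,s:cv2.resize(i[y:y+h,x:x+w],None,fx=s,fy=s,interpolation=cv2.INTER_CUBIC)
o=np.zeros((600,800,3),np.uint8)
o[:300,:400]=f(a,310,150,100,75,4); o[:300,400:]=f(b,300,140,100,75,4)
o[300:550,:400]=cv2.resize(w,(400,250)); o[300:,400:]=f(w,240,150,160,120,2.5)
cv2.imwrite("pics/c5.png",o)
E
```

```text
time_s: 11.78
tcp_pos: [0.5591, -0.1508, 0.2146]
tool_rot: [0.745, 0.667, 0.0, 0.0]
wrist_force: [-0.8, 0.2, 1.7]
opening: 0.0087
finger_force: 59.8
time_s: 12.28
tcp_pos: [0.559, -0.1508, 0.2143]
tool_rot: [0.745, 0.667, -0.0, -0.0]
wrist_force: [-0.7, 0.0, 0.6]
opening: 0.0303
finger_force: 0.0
time_s: 13.03
tcp_pos: [0.5599, -0.1511, 0.3576]
tool_rot: [0.745, 0.667, 0.001, 0.003]
wrist_force: [-0.8, 0.7, -0.6]
opening: 0.0301
finger_force: 0.0
```

View pics/c5.png

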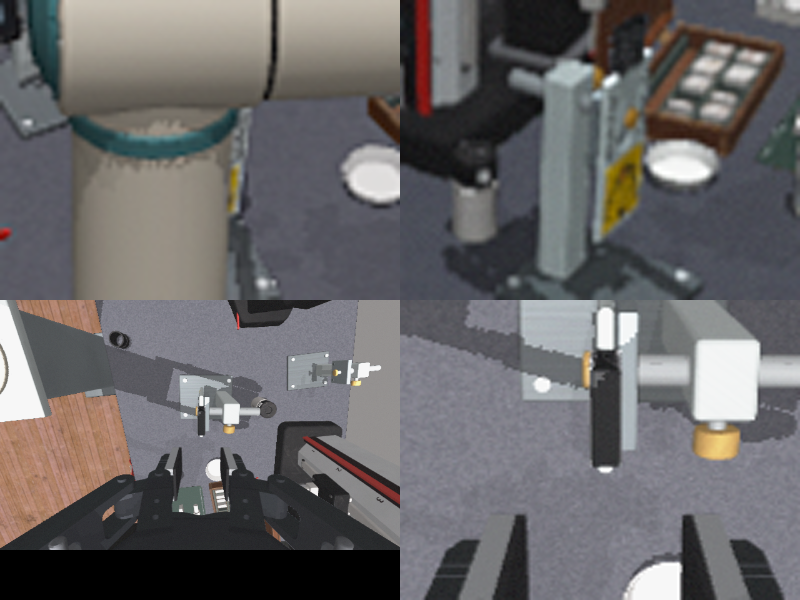

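The plate hangs on the stud between its brass head and the board: side view shows the yellow face outward at (≈453,187) with the head in the slot at (≈458,168). The jar, cylinder and loupe stand untouched, and the gripper is clear.

```bash
python3 -c "
from workcell import manip
print(manip.hand_in())"
```

```text
the job is handed in; nothing more can be done
None
```

The gauge plate hangs home on the stud with its yellow face outward, the gripper is clear, and the job was handed in at about 13 s; the largest force I read on the rack was about 8 N.

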